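Dust off a carton of cut wheels at the extraction station

TASK

Push the carton of freshly cut wheels along the rollers until it is fully home in the bay, against the suction box, while the slide gate stays shut. Then lift the bar of the sprung slide gate to half open and hold it there against its springs, never going as far as three quarters open or the suction takes the light wheels: finish while still holding the gate half open. Leave the hand tools lying on the bench where they are.

Things in the scene. Friction and masses are not known exactly. Their poses are not given: they have to be found in the camera images.
- station: Fixed bench dust-extraction station, 150 mm wide (its x), lying along its y; origin on the bench surface, z up. Roller track from y = +330 to -100 mm: 14 free grey rollers, 22 mm diameter, 30 mm pitch, tops 45 mm above the bench, level, between channels 122 mm apart inside with tops 55 mm above the bench. Beyond the bay: suction box to y = -170 mm, 140 mm high, gate and duct to y = -236 mm, then a hose.
- bay_stop (a point): Point on the slotted face of the grey suction box (station x = 0, y = -100 mm), 75 mm above the bench: the stop at the inner end of the bay. The bay is the last 150 mm of the track, station y = +50 to -100 mm, 122 mm wide, with clear cheeks up to 119 mm above the bench, open at the top and towards +y.
- carton_mid (a point): Centre of the open-topped cardboard carton of white wheels: 110 mm wide (its x), 150 mm long (its y, along the track), 60 mm high, 0.3 to 0.6 kg, loose on the rollers, underside 45 mm above the bench; rolls with under 1 N. Home, its leading (-y) face touches the suction box: its centre is then at station y = -25 mm, its rear face level with the mouth of the bay.
- gate (a joint): Travel of the slide gate's blade, straight up: 0 = shut, 0.060 m = fully open, so 0.030 m is half open. Two springs in the barrels 52 mm to either side (142 mm high) pull it shut: lifting takes about 5 N at the start, 11 N at half and 16 N at full travel, weight included; it drops shut when let go.
- gate_grip (a point): Centre of the black lifting bar on top of the gate's blade, moves with it: 124 mm long (station x), 16 mm thick (station y), 18 mm high. Shut, it is 185 mm above the bench at station x = 0, y = -197 mm. Beside the 4 mm blade, 46 mm are free below the bar down to the 130 mm high housing. Can be pinched across its thickness from above at the middle.
- rotary_tool: Bystander: black rotary tool lying on the bench beyond the station, along its y, 210 mm long, 52 mm thick; origin under its middle.
- knife: Bystander: craft knife with wooden handle, 170 mm long (its y), 17 mm thick, lying on the hardboard; origin under its middle.
- sanding_stick: Bystander: flat dark sanding stick 198 x 28 x 5 mm (long side its y), lying on the bench beyond the station, between the knife and the rotary tool; origin under its middle.

How it is judged:
On the way, in this order (a step that is already met when the one before it is completed fails the run):
1. the carton is fully home in the bay, upright on the rollers, the gate still shut (y of carton_mid in the frame of station below -0.019 m and z of carton_mid in the frame of station below 0.08 m and angle between carton_mid's own z axis and vertical below 0.1 rad and value of joint gate below 0.004 m), for 0.2 s.
2. the gate is held half open by the gripper (value of joint gate between 0.024 and 0.036 m and contact force between the fingers and gate above 4 N), for 0.5 s.
At the end, for the whole second after the job is handed in: The carton stands upright on the rollers in the bay within 6 mm of the suction box; the gate is held still by the fingers (more than 4 N on it) at 24 to 36 mm of its 60 mm travel (all of step 2 and y of carton_mid in the frame of station between -0.035 and -0.019 m and x of carton_mid in the frame of station between -0.012 and 0.012 m and z of carton_mid in the frame of station below 0.08 m and angle between carton_mid's own z axis and vertical below 0.1 rad and velocity of joint gate between -0.01 and 0.01 m/s); the arm keeps its last pose, push and grip.
It fails at once if the gate is three quarters open or more (value of joint gate above 0.045 m).
It fails at once if a hand tool on the bench is moved (distance of any of rotary_tool, knife, sanding_stick from where it was at the start of the episode above 0.02 m).
It also fails if it takes over 51 s, if anything falls off the work surface, if the arm or the gripper's body presses on something with over 40 N, if the wrist force passes 120 N, or if a joint passes its speed limit or range.

ROBOT

A 6-joint arm with a two-finger parallel gripper is mounted at the origin on the work surface. World frame = base frame: x ahead of the robot, y to its left, z up, the work surface at z = 0. Lengths are in m, angles in rad, forces in N, time in s.
With the tool pointing down it reaches from about 0.3 to 0.85 m from the base axis. Payload 5.4 kg.
Tool frame: the origin (TCP) lies at the very end of the fingers, on their centre line; the grasp point (between the pads) lies 19 mm behind it (bot.pinch_z is the distance from the TCP to the grasp point, in m); z points along the fingers, y is the line along which they close (so a half turn about z gives the same grasp; the last joint's range is limited). The gripper opens to 85 mm and grips with 20 to 120 N. Pads are 22 mm wide; open, the fingers measure 114 mm over their backs; the gripper's body (76 mm by 85 mm) begins 54 mm behind the grasp point. The pads swing forward as they close: fully open they stand 13 mm farther back than shut.
Start: joints at [1.006, 0.158, 1.597, -0, 1.386, -0.21], TCP at [0.2, 0.539, 0.231] pointing down, gripper open.
Joint ranges: [-2.91, 2.91], [-0.94, 2.29], [0.18, 2.7], [-1.29, 4.43], [0.17, 2.64], [-3, 3]. Speed limits (rad/s): [2.57, 2.57, 3.14, 3.14, 3.14, 3.14].

INTERFACE

Orientations are given as a unit quaternion [x, y, z, w].
In Python, from plant import bot, vision, ticket gives the robot as it stands.
- The arm moves only by the shell command python3 -m pendant 'ROWS' [FORCE]. ROWS is JSON, a list that holds one entry, the list of rows, each a list of 7 numbers: the gripper's target within -1 to 1 (fully open at 1, half-way at 0, shut at -1), then the shift along the tool's x, y, z in mm, then the turn, a rotation vector about the tool's x, y, z in degrees. A call has 1 to 8 rows; each row shifts and turns the commanded pose from where the row before left it, along the tool's axes as they then stand; what a row does not reach is not made up. A row lasts 1/8 s, in which the tool goes at most 62.5 mm and 10.7 degrees, less where a joint would pass 70% of its speed; a pose out of reach is approached as far as the arm can. A call with a gripper value outside its range is refused whole. The fingers move at their own pace and stop on an object; FORCE is the grip in N (left out, the last holds). Time passes only in rows, so rows that do not move let the fingers close. It gives the time, the measured TCP pose, the force, the opening and the grip force at its end, in the units of the state.
- bot.sense(): the state, without advancing time (a new reading comes with each control period).
- vision.snapshot(name): name is "scene" or "side" or "wrist"; returns (picture, depth): 480x640x3 uint8, blue, green, red; 480x640 float32, m along the optical axis (not along the pixel's ray), 0 where there is no reading.
- vision.get_calibration(name): a dict with "fov_y" (degrees; the focal length in pixels is half the picture's height over the tangent of half this angle, whatever the lens; pixels are square), "cx", "cy" (the principal point, pixels), "R" (3x3) and "t" (3): a world point X has camera coordinates R X + t. Camera axes: x right, y down, z forward; pixel columns grow to the right and rows downward; lengths in m; the calibration is good to about 2 mm. A picture is of the moment at which its call begins: read the wrist's pose just before it. get_calibration takes no time and is no camera call; for the wrist camera it gives the pose at the moment of the call.
- ticket.finish_job(): hands the job in; it is judged then, once.
The state is a dict: "time": time; "joint_positions": joint angles; "qd": joint speeds; "tau": joint torques, N m; "eef_pos": TCP position; "tcp_rot": TCP orientation; "wrist_force": force on the tool from outside, world axes, zero at the start; "torque": the same for the moment, N m; "gripper_width": opening from 0.0 (shut) to 1.0 (fully open); "gripper_force": force on a finger pad.
Only numpy, scipy, OpenCV 4.12 (cv2) and the standard library are available. Lean on these libraries where they do the work, as an engineer would, in place of code of your own. Each camera call takes 0.05 s, during which the arm holds its last target. There are 200 camera calls.

## Working session

There is one attempt and no reset: what is moved stays moved. The work goes in short steps, Python scripts to look and compute and a shell command to move; the robot and the scene stay as the last step left them, time stands still between calls to the robot, and variables do not carry over. Pictures are saved under pics/ and viewed, at most 10 in all, crops included, and the job is handed in when it is done.

```bash
mkdir -p pics; ls
python3 - <<'E'
from plant import bot,vision
import cv2,numpy as np
for n in ("scene","side"):
    p,d=vision.snapshot(n); cv2.imwrite(f"pics/{n}0.png",p); np.save(f"pics/{n}0.npy",d)
    c=vision.get_calibration(n); print(n,c["fov_y"],c["cx"],c["cy"],np.round(-np.array(c["R"]).T@c["t"],3))
s=bot.sense();print(s["time"],s["eef_pos"],s["tcp_rot"],s["gripper_width"],bot.pinch_z)
E
```

```text
pics
scene 50.54006534212089 321.2889017101199 244.7123814790813 [ 1.078 -0.084  0.936]
side 46.86894484384729 325.35826397281386 229.02350471716971 [ 0.358 -0.598  0.801]
0.1 [0.19947685 0.53870723 0.23040693] [ 1.76475345e-01  9.84304678e-01 -8.02701778e-04 -3.30503533e-04] 0.9999602986418678 0.0187
```

View pics/scene0.png

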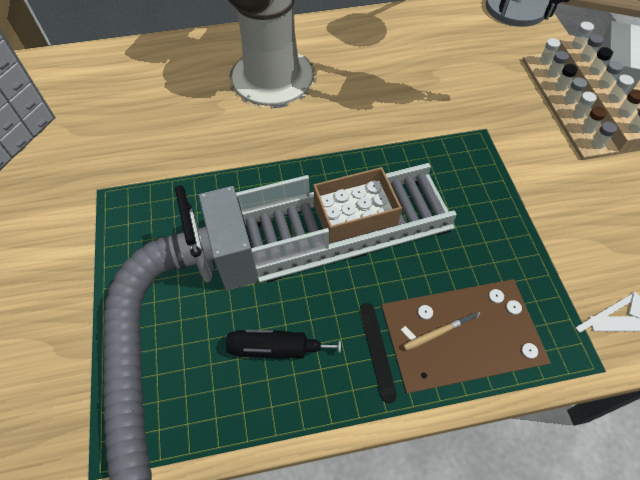

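View pics/side0.png

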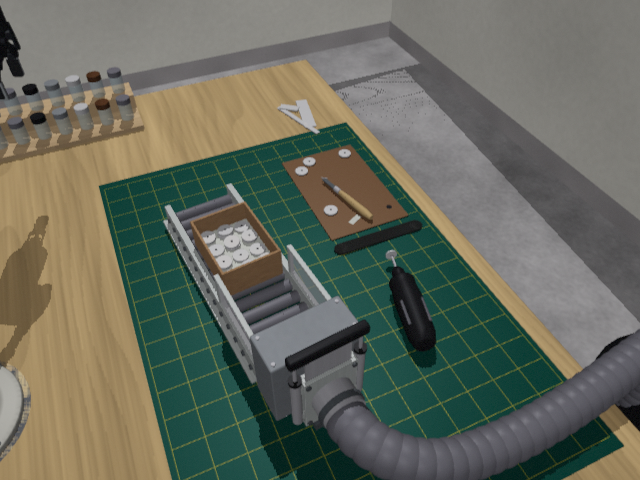

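The scene view shows the station running left to right: bar from (181,188) to (197,252), suction box top around (202,193)–(257,280), carton rim (315,184), (383,171), (400,207), (331,240). The side view shows the bar from (289,360) to (368,327) and the carton rim (192,219), (243,204), (280,258), (226,290). The hand tools lie beyond the station at +x.

```bash
cat > h.py <<'E'
import numpy as np, cv2
from plant import bot,vision
def ray(n,u,v,z,c=None):
    c=c or vision.get_calibration(n); R=np.array(c["R"]);t=np.array(c["t"])
    f=240/np.tan(np.radians(c["fov_y"]/2)); o=-R.T@t
    d=R.T@np.array([(u-c["cx"])/f,(v-c["cy"])/f,1]); return o+d*(z-o[2])/d[2]
def cloud(n,d,c=None):
    c=c or vision.get_calibration(n); R=np.array(c["R"]);t=np.array(c["t"])
    f=240/np.tan(np.radians(c["fov_y"]/2)); v,u=np.mgrid[:480,:640]
    P=np.stack([(u-c["cx"])/f*d,(v-c["cy"])/f*d,d],-1); return (P-t)@R
E
python3 - <<'E'
from h import *
for n in("scene","side"):
    p=cv2.imread(f"pics/{n}0.png");W=cloud(n,np.load(f"pics/{n}0.npy"))
    hsv=cv2.cvtColor(p,cv2.COLOR_BGR2HSV)
    near=(W[...,0]>.2)&(W[...,0]<.75)&(abs(W[...,1])<.5)
    bar=near&(hsv[...,2]<60)&(W[...,2]>.165)&(W[...,2]<.21)
    top=near&(abs(W[...,2]-.14)<.004)&(hsv[...,1]<60)
    car=near&(abs(W[...,2]-.105)<.004)&(hsv[...,1]>80)&(hsv[...,0]<25)
    for k,m in(("bar",bar),("top",top),("carton",car)):
        m=cv2.morphologyEx(m.astype(np.uint8),cv2.MORPH_OPEN,np.ones((2,2)))>0
        q=W[m]; 
        if len(q)<10: print(n,k,len(q));continue
        r=cv2.minAreaRect((q[:,:2]*1000).astype(np.float32)); print(n,k,len(q),np.round(r[0],1),np.round(r[1],1),round(r[2],1),np.round(np.percentile(q[:,2],[5,50,95]),3))
for n,pts,z in(("scene",[(181,188),(197,252)],.19),("side",[(289,360),(368,327)],.19),("scene",[(315,184),(383,171),(400,207),(331,240)],.105),("side",[(192,219),(243,204),(280,258),(226,290)],.105)):
    q=np.array([ray(n,*a,z) for a in pts]);print(n,z,np.round(q[:,:2],3).tolist(),np.round(q.mean(0),3))
E
```

```text
scene bar 554 [ 703.4 -183.4] [774.6  30.4] 12.7 [0.179 0.194 0.196]
scene top 2524 [ 716.  -161.5] [733.  104.4] 4.0 [0.137 0.14  0.143]
scene carton 483 [713.9  -1.6] [181.8 723.9] 63.2 [0.096 0.103 0.107]
side bar 1314 [ 470.7 -320.3] [589.8 104.2] 57.8 [0.169 0.192 0.195]
side top 3910 [ 456.2 -283.7] [637.  165.2] 58.0 [0.137 0.14  0.143]
side carton 624 [ 482.3 -151.9] [912.4 156.7] 84.1 [0.097 0.103 0.106]
scene 0.19 [[0.476, -0.225], [0.617, -0.207]] [ 0.546 -0.216  0.19 ]
side 0.19 [[0.476, -0.225], [0.591, -0.221]] [ 0.533 -0.223  0.19 ]
scene 0.105 [[0.451, 0.028], [0.446, 0.173], [0.541, 0.182], [0.589, 0.032]] [0.507 0.104 0.105]
side 0.105 [[0.44, 0.178], [0.539, 0.179], [0.552, 0.02], [0.448, -0.01]] [0.495 0.092 0.105]
```

Run:
```python
from h import *
for n in("scene","side"):
    p=cv2.imread(f"pics/{n}0.png");W=cloud(n,np.load(f"pics/{n}0.npy"))
    hsv=cv2.cvtColor(p,cv2.COLOR_BGR2HSV)
    near=(W[...,0]>.38)&(W[...,0]<.68)&(W[...,1]>-.3)&(W[...,1]<.4)
    for k,m in(("bar",near&(hsv[...,2]<60)&(W[...,2]>.188)&(W[...,2]<.2)),("top",near&(abs(W[...,2]-.14)<.004)&(hsv[...,1]<60)),("carton",near&(abs(W[...,2]-.103)<.006)&(hsv[...,1]>80)&(hsv[...,0]<25)),("channel",near&(abs(W[...,2]-.055)<.003)&(hsv[...,2]>150)&(hsv[...,1]<60))):
        nn,l,st,_=cv2.connectedComponentsWithStats(m.astype(np.uint8))
        for i in ([1+np.argmax(st[1:,4])] if k!="channel" else np.argsort(-st[:,4])[1:4]):
            q=W[(l==i)&m]; r=cv2.minAreaRect((q[:,:2]*1000).astype(np.float32))
            print(n,k,len(q),np.round(r[0],1),np.round(r[1],1),round(r[2],1),np.round(np.percentile(q[:,2],[5,50,95]),3))
```

```text
scene bar 527 [ 533.2 -222.4] [123.5  16.3] 6.0 [0.191 0.194 0.196]
scene top 2485 [ 526.1 -160.8] [151.8  70. ] 6.0 [0.138 0.14  0.143]
scene carton 724 [497.7 104.3] [113.5 151. ] 5.6 [0.098 0.104 0.107]
scene channel 622 [559.4 157.6] [ 14.  302.5] 5.9 [0.053 0.055 0.057]
scene channel 171 [416.2 243.1] [ 14.  101.9] 5.8 [0.053 0.056 0.058]
scene channel 135 [451.3 -68.2] [  7.2 123.6] 5.9 [0.053 0.056 0.058]
side bar 1042 [ 531.4 -223.6] [123.8  16.7] 6.2 [0.189 0.193 0.195]
side top 3538 [ 524.8 -160.4] [150.   70.3] 6.6 [0.138 0.14  0.142]
side carton 898 [497.2 104.2] [111. 154.] 5.9 [0.098 0.103 0.106]
side channel 424 [424.8 154.8] [ 11.4 280. ] 5.9 [0.053 0.054 0.057]
side channel 102 [546.9 274.3] [11.1 68.2] 5.5 [0.053 0.054 0.056]
side channel 58 [570.6  52.6] [42.6  9.2] 69.0 [0.053 0.055 0.057]
```

```bash
python3 -m pendant '[[[-1,0,0,0,0,0,-8.8],[-1,0,0,0,0,0,-8.8],[-1,0,0,0,0,0,-8.7],[-1,-28,-40,0,0,0,0],[-1,-28,-40,0,0,0,0],[-1,-28,-40,0,0,0,0],[-1,-28,-40,0,0,0,0],[-1,-28,-40,0,0,0,0]]]' 40
cat >> h.py <<'E'
a=np.radians(6.0); O=np.array([.5115,-.0267]); X=np.array([np.cos(a),np.sin(a)]); Y=np.array([-np.sin(a),np.cos(a)])
def st():
    from scipy.spatial.transform import Rotation as Ro
    s=bot.sense(); e=np.array(s["eef_pos"]); d=e[:2]-O; R=Ro.from_quat(s["tcp_rot"]).as_matrix()
    print("t",round(s["time"],2),"station mm",np.round([d@X*1e3,d@Y*1e3,e[2]*1e3],1),"tool y deg in station",np.round(np.degrees(np.arctan2(R[1,1],R[0,1]))-96,1),"tilt",np.round(R[:2,2],3),"F",np.round(s["wrist_force"],1),"grip",round(s["gripper_width"],3),round(s["gripper_force"],1))
E
python3 -c "from h import *;st()"
```

```text
time: 1.1
eef_pos: [0.3604, 0.3534, 0.2309]
tcp_rot: [-0.052, 0.999, -0.0, -0.0]
wrist_force: [0.5, -0.8, -0.1]
gripper_width: 0.002
gripper_force: 0.0
t 1.1 station mm [-110.5  393.8  230.9] tool y deg in station -0.0 tilt [-0. -0.] F [ 0.5 -0.8 -0.1] grip 0.002 0.0
```

```bash
python3 -m pendant '[[[-1,-37,-52,0,0,0,0],[-1,-37,-52,0,0,0,0],[-1,-37,-52,0,0,0,0],[-1,0,0,45,0,0,0],[-1,0,0,45,0,0,0],[-1,0,0,45,0,0,0],[-1,0,0,26,0,0,0],[-1,0,0,0,0,0,0]]]'
python3 - <<'E'
from h import *
st()
p,d=vision.snapshot("side"); cv2.imwrite("pics/a.png",p)
E
```

```text
time: 2.1
eef_pos: [0.4814, 0.2137, 0.0677]
tcp_rot: [-0.052, 0.999, -0.0, -0.003]
wrist_force: [-0.4, 0.3, -0.1]
gripper_width: 0.005
gripper_force: 0.0
t 2.1 station mm [ -4.8 242.2  67.7] tool y deg in station -0.0 tilt [-0.006 -0.001] F [-0.4  0.3 -0.1] grip 0.005 0.0
```

View pics/a.png

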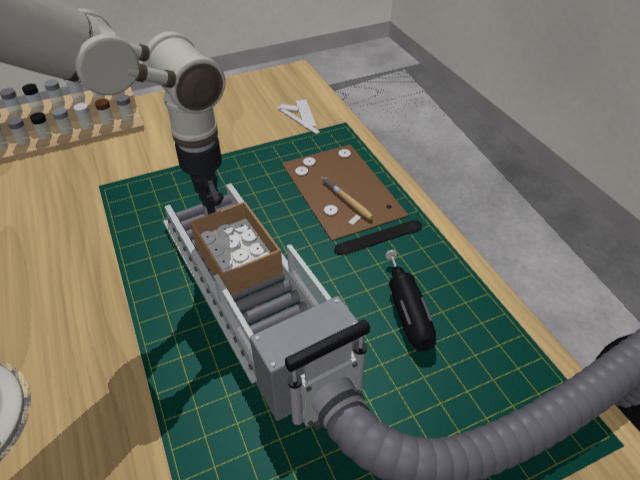

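The fingers stand closed behind the carton at about (210,200), with a clear gap. I'll start pushing.

```bash
python3 -m pendant '[[[-1,-5,-8,0,0,0,0],[-1,0,-6,0,0,0,0],[-1,0,-6,0,0,0,0],[-1,0,-8,0,0,0,0],[-1,0,-10,0,0,0,0],[-1,0,-12,0,0,0,0],[-1,0,-12,0,0,0,0],[-1,0,-12,0,0,0,0]]]'
python3 -m pendant '[[[-1,0,-12,0,0,0,0],[-1,0,-12,0,0,0,0],[-1,0,-12,0,0,0,0],[-1,0,-12,0,0,0,0],[-1,0,-10,0,0,0,0],[-1,0,-8,0,0,0,0],[-1,0,-6,0,0,0,0],[-1,0,-5,0,0,0,0]]]'
python3 -c "from h import *;st()"
```

```text
time: 3.15
eef_pos: [0.4965, 0.1402, 0.0703]
tcp_rot: [-0.052, 0.999, -0.0, -0.0]
wrist_force: [-0.1, 1.0, 0.7]
gripper_width: 0.002
gripper_force: 0.3
time: 4.15
eef_pos: [0.5045, 0.0642, 0.0703]
tcp_rot: [-0.052, 0.999, 0.0, -0.0]
wrist_force: [-0.2, 1.2, -0.6]
gripper_width: -0.001
gripper_force: 0.2
t 4.15 station mm [ 2.6 91.2 70.3] tool y deg in station -0.0 tilt [-0.  0.] F [-0.2  1.2 -0.6] grip -0.001 0.2
```

Continue slowly until the force shows the stop.

```bash
python3 -m pendant '[[[-1,0,-4,0,0,0,0],[-1,0,-4,0,0,0,0],[-1,0,-4,0,0,0,0],[-1,0,-4,0,0,0,0],[-1,0,-3,0,0,0,0],[-1,0,-3,0,0,0,0],[-1,0,-2,0,0,0,0],[-1,0,0,0,0,0,0]]]'
python3 - <<'E'
from h import *
st()
p,d=vision.snapshot("scene"); cv2.imwrite("pics/b.png",p)
W=cloud("scene",d); hsv=cv2.cvtColor(p,cv2.COLOR_BGR2HSV)
m=(abs(W[...,2]-.103)<.006)&(hsv[...,1]>80)&(hsv[...,0]<25)&(W[...,0]>.4)&(W[...,0]<.68)&(abs(W[...,1])<.3)
nn,l,s,_=cv2.connectedComponentsWithStats(m.astype(np.uint8)); q=W[(l==1+np.argmax(s[1:,4]))&m][:,:2]-O
r=np.stack([q@X,q@Y],1)*1e3; print(len(r),np.percentile(r,[1,99],axis=0).round(1).tolist())
E
```

```text
time: 5.15
eef_pos: [0.5071, 0.0405, 0.0703]
tcp_rot: [-0.052, 0.999, -0.0, 0.0]
wrist_force: [-0.4, -0.6, -0.2]
gripper_width: 0.002
gripper_force: 0.0
t 5.15 station mm [ 2.6 67.3 70.3] tool y deg in station -0.0 tilt [ 0. -0.] F [-0.4 -0.6 -0.2] grip 0.002 0.0
255 [[-54.7, -97.8], [51.8, 12.2]]
```

View pics/b.png

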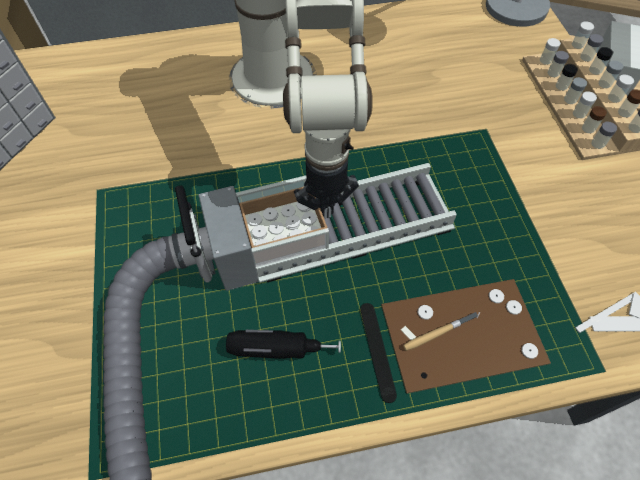

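The carton is in the bay right behind the suction box (front about (245,220), rear about (328,235)). I'll nudge it to get a contact force.

```bash
python3 -m pendant '[[[-1,0,-2,0,0,0,0],[-1,0,-2,0,0,0,0],[-1,0,0,0,0,0,0]]]'; python3 -m pendant '[[[-1,0,-2,0,0,0,0],[-1,0,0,0,0,0,0]]]';python3 -m pendant '[[[-1,0,-2,0,0,0,0],[-1,0,0,0,0,0,0]]]'; python3 -c "from h import *;st()"
```

```text
time: 5.58
eef_pos: [0.5078, 0.038, 0.0704]
tcp_rot: [-0.052, 0.999, 0.001, 0.001]
wrist_force: [2.4, 6.6, -0.3]
gripper_width: -0.001
gripper_force: 3.4
time: 5.82
eef_pos: [0.5079, 0.038, 0.0704]
tcp_rot: [-0.052, 0.999, 0.003, 0.001]
wrist_force: [3.0, 15.2, 0.7]
gripper_width: 0.0
gripper_force: 7.5
time: 6.08
eef_pos: [0.5079, 0.038, 0.0705]
tcp_rot: [-0.052, 0.999, 0.005, 0.001]
wrist_force: [0.9, 24.0, 2.6]
gripper_width: -0.0
gripper_force: 11.6
t 6.08 station mm [ 3.2 64.7 70.5] tool y deg in station -0.1 tilt [0.001 0.01 ] F [ 0.9 24.   2.6] grip -0.0 11.6
```

```bash
python3 -m pendant '[[[-1,0,2,0,0,0,0],[-1,0,2,0,0,0,0],[-1,0,2,0,0,0,0],[-1,0,6,0,0,0,0],[-1,0,14,0,0,0,0],[0,3,0,-55,0,0,0],[0,0,0,-58,0,0,0],[0,0,0,-58,0,0,0]]]'
python3 -m pendant '[[[0,0,-55,0,0,0,0],[0,0,-55,0,0,0,0],[0,0,-55,0,0,0,0],[0,0,-55,0,0,0,0],[0,0,-42,0,0,0,0],[0,0,-20,0,0,0,0],[0,0,0,0,0,0,0],[0,0,0,0,0,0,0]]]' 80
python3 - <<'E'
from h import *
st()
p,d=vision.snapshot("side"); W=cloud("side",d); hsv=cv2.cvtColor(p,cv2.COLOR_BGR2HSV)
def rect(m,k):
    m=m&(W[...,0]>.4)&(W[...,0]<.68)&(abs(W[...,1])<.3)
    nn,l,s,_=cv2.connectedComponentsWithStats(m.astype(np.uint8)); q=W[(l==1+np.argmax(s[1:,4]))&m][:,:2]-O
    r=np.stack([q@X,q@Y],1)*1e3; print(k,len(r),np.percentile(r,[1,99],axis=0).round(1).tolist())
rect((abs(W[...,2]-.103)<.006)&(hsv[...,1]>80)&(hsv[...,0]<25),"carton")
rect((W[...,2]>.188)&(W[...,2]<.2)&(hsv[...,2]<60),"bar")
cv2.imwrite("pics/c.png",p)
E
```

```text
time: 7.08
eef_pos: [0.5016, 0.059, 0.243]
tcp_rot: [-0.052, 0.999, 0.0, -0.0]
wrist_force: [1.0, -0.6, -0.2]
gripper_width: 0.501
gripper_force: 0.0
time: 8.07
eef_pos: [0.5316, -0.2206, 0.2412]
tcp_rot: [-0.053, 0.999, 0.0, -0.0]
wrist_force: [-0.4, 0.6, -0.2]
gripper_width: 0.497
gripper_force: 0.0
t 8.07 station mm [  -0.3 -194.9  241.2] tool y deg in station 0.0 tilt [-0.     0.001] F [-0.4  0.6 -0.2] grip 0.497 0.0
carton 636 [[-55.5, -71.1], [54.3, 50.9]]
bar 993 [[-61.5, -205.3], [58.9, -190.1]]
```

View pics/c.png

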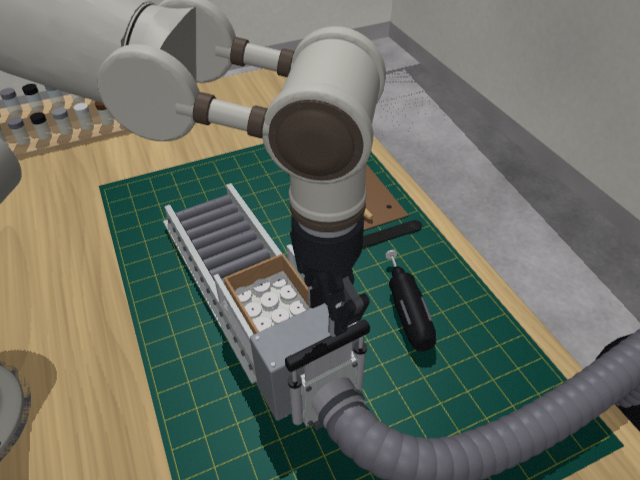

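The carton sits home (rear rim at station y of about 51 mm). The open fingers are straight above the bar, near (340,310), with the bar centred at y of about -197. I'll descend and pinch.

```bash
python3 -m pendant '[[[0,0,-2,20,0,0,0],[0,0,0,25,0,0,0],[0,0,0,20,0,0,0],[0,0,0,11,0,0,0],[0,0,0,0,0,0,0]]]' 80
python3 -c "from h import *;st()"
```

```text
time: 8.75
eef_pos: [0.5314, -0.2232, 0.1648]
tcp_rot: [-0.053, 0.999, 0.0, -0.001]
wrist_force: [-0.1, 0.1, 0.4]
gripper_width: 0.496
gripper_force: 0.0
t 8.75 station mm [  -0.7 -197.5  164.8] tool y deg in station 0.0 tilt [-0.001  0.001] F [-0.1  0.1  0.4] grip 0.496 0.0
```

```bash
python3 -m pendant '[[[-1,0,0,0,0,0,0],[-1,0,0,0,0,0,0],[-1,0,0,0,0,0,0],[-1,0,0,0,0,0,0]]]' 80
python3 -c "from h import *;st()"
```

```text
time: 9.25
eef_pos: [0.5321, -0.2219, 0.1668]
tcp_rot: [-0.052, 0.999, 0.002, 0.0]
wrist_force: [-2.1, 8.8, 5.7]
gripper_width: 0.172
gripper_force: 79.2
t 9.25 station mm [ 1.000e-01 -1.963e+02  1.668e+02] tool y deg in station 0.0 tilt [0.001 0.004] F [-2.1  8.8  5.7] grip 0.172 79.2
```

```bash
python3 -m pendant '[[[-1,0,1,-4,0,0,0],[-1,0,0,-4,0,0,0],[-1,0,0,-4,0,0,0],[-1,0,0,-4,0,0,0],[-1,0,0,-4,0,0,0],[-1,0,0,0,0,0,0]]]'
python3 -c "from h import *;st()"
```

```text
time: 10.0
eef_pos: [0.532, -0.2218, 0.1846]
tcp_rot: [-0.052, 0.999, 0.001, 0.0]
wrist_force: [3.9, 4.4, -8.4]
gripper_width: 0.169
gripper_force: 78.1
t 10.0 station mm [  -0.  -196.2  184.6] tool y deg in station -0.0 tilt [0.001 0.003] F [ 3.9  4.4 -8.4] grip 0.169 78.1
```

```bash
python3 -m pendant '[[[-1,0,0,-4,0,0,0],[-1,0,0,-4,0,0,0],[-1,0,0,-3,0,0,0],[-1,0,0,-2,0,0,0],[-1,0,0,0,0,0,0],[-1,0,0,0,0,0,0],[-1,0,0,0,0,0,0],[-1,0,0,0,0,0,0]]]'
python3 - <<'E'
from h import *
st()
for n in("side","scene"):
    p,d=vision.snapshot(n);W=cloud(n,d);hsv=cv2.cvtColor(p,cv2.COLOR_BGR2HSV)
    q=W[...,:2]-O;x=q@X*1e3;y=q@Y*1e3
    m=(abs(y+197)<7)&(abs(x)>30)&(abs(x)<56)&(hsv[...,2]<60)&(W[...,2]>.18); print(n,m.sum(),np.percentile(W[m][:,2],[10,50,75,90]).round(4))
    m=(abs(W[...,2]-.103)<.005)&(hsv[...,1]>80)&(hsv[...,0]<25)&(abs(x)<70)&(abs(y)<130);print("carton y",np.percentile(y[m],[1,99]),"x",np.percentile(x[m],[1,99]))
    cv2.imwrite(f"pics/d_{n}.png",p)
E
```

```text
time: 11.0
eef_pos: [0.532, -0.2218, 0.1969]
tcp_rot: [-0.052, 0.999, 0.001, 0.0]
wrist_force: [7.0, 2.3, -9.9]
gripper_width: 0.173
gripper_force: 78.1
t 11.0 station mm [-1.000e-01 -1.962e+02  1.969e+02] tool y deg in station -0.0 tilt [0.001 0.003] F [ 7.   2.3 -9.9] grip 0.173 78.1
side 647 [0.2214 0.2244 0.3558 0.3706]
carton y [-71.17150263  51.15016075] x [-55.55758407  54.18441853]
scene 466 [0.224  0.3563 0.3896 0.4329]
carton y [-97.8668089   49.50025086] x [-55.46956935  53.50655156]
```

View pics/d_side.png

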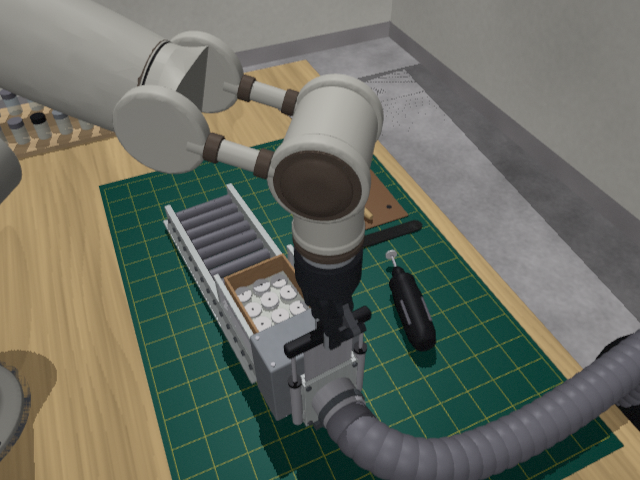

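The bar, at about (330,335), is held in the fingers. Its top is at 224 mm against 194 mm when shut, so the gate is about 30 mm open. The carton is home and the hand tools haven't been touched.

```bash
python3 -m pendant '[[[-1,0,0,0,0,0,0],[-1,0,0,0,0,0,0]]]'; python3 -c "
from plant import ticket
print(ticket.finish_job())"
```

```text
time: 11.35
eef_pos: [0.532, -0.2218, 0.1969]
tcp_rot: [-0.052, 0.999, 0.001, 0.0]
wrist_force: [5.3, 4.0, -9.8]
gripper_width: 0.174
gripper_force: 78.1
the job is handed in; nothing more can be done
None
```

I handed the job in at about 11.4 s with the carton home against the suction box, the gate held at about 30 mm (half open), and the hand tools untouched; no verdict came back.

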